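Line bisque vases up by height on the ware board

TASK

Line the four unglazed vases up by height on the ware board, each standing upright in the middle of its own round grey disc: the tallest on the disc next to the firebrick, then the next tallest and so on down to the shortest next to the mug. Set them down gently, do not knock any over, and leave the mug where it stands.

Things in the scene. Friction and masses are not known exactly. Their poses are not given: they have to be found in the camera images.
- vase_a: shortest of the four vases: unglazed off-white fired clay, 70 mm tall; straight round body of 44 mm diameter from the foot up to 38 mm, then a shoulder and a slim neck (20 mm, lip 28 mm) up to 70 mm, small dark mouth. Starts upright, loose, on the table between robot and ware board, about 120 g. Origin: centre of its foot's underside, z up; round about z.
- vase_b: second shortest of the four vases: unglazed off-white fired clay, 95 mm tall; straight round body of 48 mm diameter from the foot up to 63 mm, then a shoulder and a slim neck (20 mm, lip 28 mm) up to 95 mm, small dark mouth. Starts upright, loose, on the table between robot and ware board, about 180 g. Origin: centre of its foot's underside, z up; round about z.
- vase_c: second tallest of the four vases: unglazed off-white fired clay, 120 mm tall; straight round body of 52 mm diameter from the foot up to 88 mm, then a shoulder and a slim neck (20 mm, lip 28 mm) up to 120 mm, small dark mouth. Starts upright, loose, on the table between robot and ware board, about 250 g. Origin: centre of its foot's underside, z up; round about z.
- vase_d: tallest of the four vases: unglazed off-white fired clay, 145 mm tall; straight round body of 56 mm diameter from the foot up to 113 mm, then a shoulder and a slim neck (20 mm, lip 28 mm) up to 145 mm, small dark mouth. Starts upright, loose, on the table between robot and ware board, about 330 g. Origin: centre of its foot's underside, z up; round about z.
- disc_1: grey round setter disc, 76 mm diameter, 8 mm thick, fixed; number 1 of a straight row of four, 90 mm apart, numbered along the row's +y (1 and 4 are the ends). Origin: centre of its underside; its top is 26 mm above the table; y axis along the row, x across it. It lies on the fixed wooden ware board, 18 mm thick, 140 mm wide, 600 mm long.
- disc_2: grey round setter disc, 76 mm diameter, 8 mm thick, fixed; number 2 of a straight row of four, 90 mm apart, numbered along the row's +y (1 and 4 are the ends). Origin: centre of its underside; its top is 26 mm above the table; y axis along the row, x across it. It lies on the fixed wooden ware board, 18 mm thick, 140 mm wide, 600 mm long.
- disc_3: grey round setter disc, 76 mm diameter, 8 mm thick, fixed; number 3 of a straight row of four, 90 mm apart, numbered along the row's +y (1 and 4 are the ends). Origin: centre of its underside; its top is 26 mm above the table; y axis along the row, x across it. It lies on the fixed wooden ware board, 18 mm thick, 140 mm wide, 600 mm long.
- disc_4: grey round setter disc, 76 mm diameter, 8 mm thick, fixed; number 4 of a straight row of four, 90 mm apart, numbered along the row's +y (1 and 4 are the ends). Origin: centre of its underside; its top is 26 mm above the table; y axis along the row, x across it. It lies on the fixed wooden ware board, 18 mm thick, 140 mm wide, 600 mm long.
- firebrick: pale yellow rectangular firebrick, 115 mm across the board, 57 mm along it, 64 mm high, fixed on the ware board beyond one end of the row (either disc_1's or disc_4's end), 110 mm from the end disc's centre. Origin: centre of its underside.
- mug: grey-brown clay mug, open, 68 mm diameter, 85 mm high, handle on the side away from the robot; loose on the ware board beyond the other end of the row from the firebrick, 110 mm from the end disc's centre. To be left alone. Origin: centre of its underside. (Elsewhere on the table, well clear of the work: a white tub, a stack of slabs, a brush.)

How it is judged:
By the outcome, as a careful person would: the job done as asked, in the order asked, and still so for the second after the job is handed in, with the robot touching nothing.
It also fails if it takes over 109 s, if anything falls off the work surface, if the arm or the gripper's body presses on something with over 40 N, if the wrist force passes 120 N, or if a joint passes its speed limit or range.

ROBOT

A 7-joint arm with a two-finger parallel gripper is mounted at the origin on the work surface. World frame = base frame: x ahead of the robot, y to its left, z up, the work surface at z = 0. Lengths are in mm, angles in rad, forces in N, time in s.
With the tool pointing down it reaches from about 350 to 775 mm from the base axis. Payload 3.1 kg.
Tool frame: the origin (TCP) lies at the very end of the fingers, on their centre line; the grasp point (between the pads) lies 19 mm behind it; z points along the fingers, y is the line along which they close (so a half turn about z gives the same grasp; the last joint's range is limited). The gripper opens to 85 mm and grips with 20 to 120 N. Pads are 22 mm wide; open, the fingers measure 114 mm over their backs; the gripper's body (76 mm by 85 mm) begins 54 mm behind the grasp point. The pads swing forward as they close: fully open they stand 13 mm farther back than shut.
Start: joints at [-1.283, 0.311, 0.014, 1.512, -0.004, 1.319, -0.027], TCP at [178.094, 520.385, 194.204] pointing down, gripper open.
Joint ranges: [-2.7, 2.7], [-0.3, 1.91], [-1.27, 1.3], [0.12, 2.57], [-1.44, 4.58], [0.2, 2.03], [-3.05, 3.05]. Speed limits (rad/s): [2.79, 2.79, 3.14, 3.14, 3.14, 3.14, 3.14].

INTERFACE

Orientations are given as a 3x3 rotation matrix whose columns are the frame's x, y, z axes.
In Python, from workcell import r gives the robot as it stands. The module is installed in compiled form; this text tells all that it offers.
- The arm moves only by the shell command python3 -m creep 'ROWS' [OPENING] [FORCE]. ROWS is JSON, one flat list of numbers, 6 for each row, row after row: the shift along the tool's x, y, z each as a share of 800 mm, from -1 to 1, then the turn, a rotation vector about the tool's x, y, z each as a share of 90 degrees, from -1 to 1. In form: [tx, ty, tz, wx, wy, wz, tx, ty, tz, wx, wy, wz, ...]. A call has 1 to 12 rows; each row is the pose to reach, as a shift and turn from the pose commanded when the call began, along the tool's axes at that moment; what a row does not reach only later rows make up. A row lasts 1/12 s, in which the tool goes at most 41.7 mm and 7.16 degrees, less where a joint would pass 70% of its speed; a pose out of reach is approached as far as the arm can. A call with a number of a shift or a turn outside -1 to 1 is refused whole. A call with a gripper value outside its range is refused whole. OPENING is the opening, from 0 (shut) to 1 (fully open), set as the call begins (- or left out, the last holds). The fingers move at their own pace and stop on an object; FORCE is the grip in N (left out, the last holds). Time passes only in rows, so rows that repeat a pose let the fingers close. It gives the time, the measured TCP pose, the force, the opening and the grip force at its end, in the units of the state.
- r.get_obs(): the state, without advancing time (a new reading comes with each control period).
- r.capture(name): name is "side" or "top"; returns a dict with "frame" (420x560x3 uint8, red, green, blue), "fx", "fy", "cx", "cy" (pixels), "rvec" (rotation vector, rad) and "tvec" (3), from world to camera coordinates, as OpenCV has them. Camera axes: x right, y down, z forward; pixel columns grow to the right and rows downward; lengths in mm; the calibration is good to about 2 mm. A picture is of the moment at which its call begins. There is no depth.
- r.close_job(): hands the job in; it is judged then, once.
Trained networks look in a picture, given as the dict that the camera call returned (one of the last four; its "shot" number tells which), for a name from the list of things; names that differ only in an ending like _2 or _b are one class to them, and where a whole thing is asked for, a point or a joint stands for the part that bears it (a point fixed in the world has none). Each returns a list of dicts, best first, with "conf" (0 to 1); they miss things now and then, are a little off and sometimes report something else, mostly with a low value. They report only what shows in the picture. A call takes as long as a camera call.
- r.search_frame(picture, name): "position" ([x, y, z] in mm, in world coordinates, good to about 4 mm: the middle of the surface that is visible of it).
- r.masks_of(picture, name): "mask" (420x560 bool, what is visible of it).
The state is a dict: "clock": time; "joint_pos": joint angles; "qvel": joint speeds; "joint_efforts": joint torques, N m; "tcp_pos": TCP position; "tcp_rot": TCP orientation; "force": force on the tool from outside, world axes, zero at the start; "wrist_torque": the same for the moment, N m; "finger_gap": finger opening in mm; "grip_force": force on a finger pad.
Only numpy, scipy, OpenCV 4.12 (cv2) and the standard library are available. Lean on these libraries where they do the work, as an engineer would, in place of code of your own. Each camera call takes 0.05 s, during which the arm holds its last target. There are 200 camera calls.

## Working session

There is one attempt and no reset: what is moved stays moved. The work goes in short steps, Python scripts to look and compute and a shell command to move; the robot and the scene stay as the last step left them, time stands still between calls to the robot, and variables do not carry over. Pictures are saved under pics/ and viewed, at most 14 in all, crops included, and the job is handed in when it is done.

```bash
mkdir -p pics
cat > h.py <<'E'
import numpy as np, cv2
from workcell import r
def proj(c,P):
    P=np.atleast_2d(np.array(P,float))
    K=np.array([[c['fx'],0,c['cx']],[0,c['fy'],c['cy']],[0,0,1.]])
    return cv2.projectPoints(P,np.array(c['rvec'],float),np.array(c['tvec'],float),K,None)[0].reshape(-1,2)
def back(c,uv,z):
    R=cv2.Rodrigues(np.array(c['rvec'],float))[0];t=np.array(c['tvec'],float).ravel()
    d=R.T@np.array([(uv[0]-c['cx'])/c['fx'],(uv[1]-c['cy'])/c['fy'],1.]);o=-R.T@t
    return o+d*(z-o[2])/d[2]
def save(c,n): cv2.imwrite('pics/'+n+'.png',cv2.cvtColor(c['frame'],cv2.COLOR_RGB2BGR))
E
python3 - <<'E'
from h import *
o=r.get_obs();print(o['clock'],o['tcp_pos'],np.round(o['tcp_rot'],3).tolist(),o['finger_gap'])
for n in('top','side'):
    c=r.capture(n);save(c,n+'0')
    R=cv2.Rodrigues(np.array(c['rvec'],float))[0];print(n,-R.T@np.array(c['tvec']).ravel())
    for k in('vase_a','disc_1','firebrick','mug'):
        for d in r.search_frame(c,k): print(k,round(d['conf'],2),np.round(d['position']))
        for d in r.masks_of(c,k):
            ys,xs=np.nonzero(d['mask']);print('  m',round(d['conf'],2),xs.min(),xs.max(),ys.min(),ys.max(),len(xs))
E
```

```text
0.0 [177.83012503 519.56787569 193.11354107] [[-0.946, 0.324, -0.001], [0.324, 0.946, -0.002], [-0.0, -0.002, -1.0]] 85.63491380184725
top [4.62884252e+02 2.94327790e-01 7.75139113e+02]
vase_a 0.9 [ 438. -213.  120.]
vase_a 0.89 [458. 195.  93.]
vase_a 0.57 [462. -94.  46.]
vase_a 0.56 [426.  56.  78.]
  m 0.92 395 444 267 299 1358
  m 0.88 167 205 260 287 892
  m 0.61 255 281 276 302 560
  m 0.57 335 360 259 281 468
disc_1 0.83 [652.   8.  23.]
disc_1 0.75 [635. -79.  25.]
disc_1 0.7 [668.  99.  27.]
disc_1 0.56 [ 607. -162.   24.]
  m 0.79 270 306 157 193 1065
  m 0.77 357 395 172 208 1145
  m 0.68 314 349 165 201 1055
  m 0.66 227 262 150 185 1052
firebrick 0.94 [ 584. -262.   88.]
  m 0.85 413 461 162 230 2678
mug 0.7 [700. 207.  62.]
mug 0.39 [460. 196.  92.]
  m 0.58 164 209 117 174 1617
side [498.22326722 779.65430534 768.67064069]
vase_a 0.96 [457. -90.  41.]
vase_a 0.92 [463. 223.  74.]
vase_a 0.91 [ 430. -202.   83.]
vase_a 0.83 [426.  70.  54.]
  m 0.93 331 357 112 172 1238
  m 0.88 310 344 261 323 1676
  m 0.85 321 341 172 204 510
  m 0.56 332 358 212 258 960
disc_1 0.87 [669.  97.  25.]
disc_1 0.75 [631. -76.  28.]
disc_1 0.74 [649.  17.  26.]
disc_1 0.69 [ 612. -163.   24.]
disc_1 0.68 [455. -87.  41.]
  m 0.86 218 254 206 233 806
  m 0.85 248 280 158 179 586
  m 0.8 201 239 235 264 863
  m 0.7 234 268 180 205 696
firebrick 0.82 [ 584. -255.   70.]
  m 0.63 252 305 113 153 1762
  m 0.43 218 255 206 233 823
mug 0.84 [700. 215.  71.]
mug 0.74 [430.  72.  59.]
  m 0.68 155 214 248 308 2358
  m 0.63 248 280 158 179 584
```

View pics/top0.png

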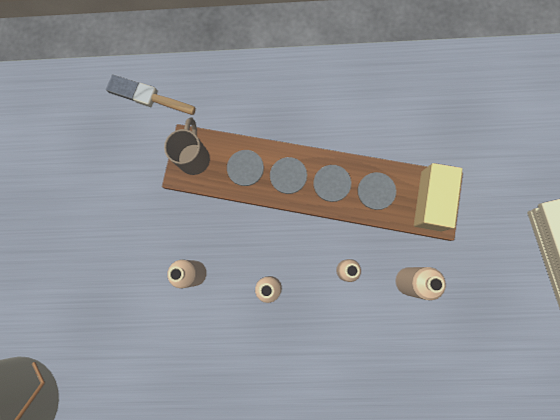

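View pics/side0.png

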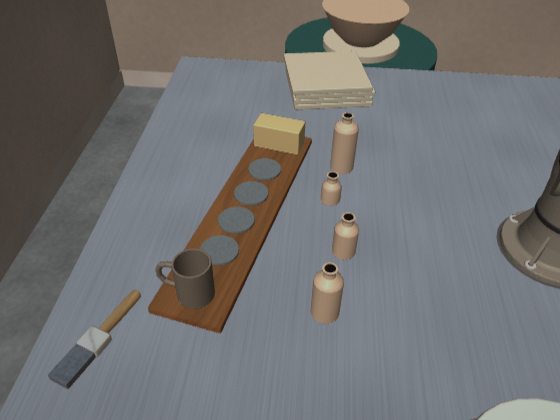

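The four vases show in the top view at (432,284) d, (349,271) a, (267,290) b and (182,274) c. The brick is on the right at (440,196) and the mug on the left at (184,147). So disc_1, next to the brick at y≈-162, takes d, followed by c, b and a. Next I'll fit exact positions from the masks.

```bash
cat > fit.py <<'E'
from h import *
from scipy.optimize import minimize
V={'a':(70,44,38),'b':(95,48,63),'c':(120,52,88),'d':(145,56,113)}
th=np.linspace(0,2*np.pi,48,endpoint=False)
def circ(x,y,z,rad): return np.c_[x+rad*np.cos(th),y+rad*np.sin(th),0*th+z]
def render(c,segs,S=4):
    im=np.zeros((420*S,560*S),np.uint8)
    for s in segs:
        p=proj(c,np.vstack(s)); cv2.fillConvexPoly(im,cv2.convexHull(np.round((p+.5)*S).astype(np.int32)),255)
    return cv2.resize(im,(560,420),interpolation=cv2.INTER_AREA)/255.
def vase(v,x,y,z0=0):
    H,D,B=V[v]
    pr=[(0,D/2),(B,D/2),(B+14,10),(H-5,10),(H,14)]
    return [[circ(x,y,z0+pr[i][0],pr[i][1]),circ(x,y,z0+pr[i+1][0],pr[i+1][1])] for i in range(len(pr)-1)]
def disc(x,y): return [[circ(x,y,18,38),circ(x,y,26,38)]]
def fit(obs,model,x0):
    f=lambda p:sum(np.abs(render(c,model(*p))-m).sum()/m.sum() for c,m in obs)
    s=minimize(f,x0,method='Nelder-Mead',options=dict(initial_simplex=np.array(x0)+[[0,0],[8,0],[0,8]],xatol=.1,fatol=1e-4))
    return s.x,s.fun/len(obs)
def pick(c,ms,model,x0):
    e=render(c,model(*x0))>.5
    best=max(ms,key=lambda m:(m['mask']&e).sum()/(m['mask']|e).sum(),default=None)
    return None if best is None or not (best['mask']&e).any() else (c,best['mask'].astype(float))
E
python3 - <<'E'
from fit import *
cs=[r.capture(n) for n in('top','side')]
mv=[r.masks_of(c,'vase_a') for c in cs]; md=[r.masks_of(c,'disc_1') for c in cs]
for v,x0 in dict(a=(458,-92),b=(426,62),c=(460,210),d=(434,-206)).items():
    mdl=lambda x,y:vase(v,x,y)
    ob=[pick(c,m,mdl,x0) for c,m in zip(cs,mv)]; ob=[o for o in ob if o]
    print(v,*[np.round(t,2) for t in fit(ob,mdl,x0)],[np.round(fit([o],mdl,x0)[0],1) for o in ob])
D=[]
for x0 in [(609,-163),(632,-77),(650,12),(668,98)]:
    ob=[pick(c,m,disc,x0) for c,m in zip(cs,md)]; ob=[o for o in ob if o]
    p,e=fit(ob,disc,x0);D.append(p);print(np.round(p,2),round(e,3),[np.round(fit([o],disc,x0)[0],1) for o in ob])
D=np.array(D);c0=D.mean(0);k=np.array([-1.5,-.5,.5,1.5]);d=k@(D-c0);print(np.hypot(*d)/5);d/=np.hypot(*d)
G=c0+90*k[:,None]*d;print('row dir',d,'discs',np.round(G,1).tolist())
R=r.get_obs()['tcp_rot'];print(np.degrees(np.arctan2(R[1,1],R[0,1])),np.degrees(np.arctan2(-d[0],d[1])))
E
```

```text
a [ 457.23 -101.22] 0.07 [array([ 457.6, -101.2]), array([ 456.8, -103. ])]
b [426.99  53.69] 0.09 [array([427.4,  54.1]), array([426.6,  53.2])]
c [460.06 208.27] 0.05 [array([460.1, 208.6]), array([460.4, 208.2])]
d [ 432.36 -223.22] 0.05 [array([ 432.3, -223.3]), array([ 431.8, -224.6])]
[ 613.11 -165.7 ] 0.05 [array([ 613.4, -165.8]), array([ 612.7, -165.5])]
[632.67 -78.51] 0.081 [array([632.7, -78.5])]
[651.67   9.84] 0.044 [array([651.3,   9.4]), array([651.7,  10.4])]
[671.14  97.49] 0.115 [array([671.4,  97.6]), array([670.7,  97.4])]
89.89002929372609
row dir [0.21482785 0.97665193] discs [[613.1, -166.1], [632.5, -78.2], [651.8, 9.7], [671.1, 97.6]]
71.10958282340187 -12.40542789123661
```

```bash
cat > to.py <<'E'
import sys
from h import *
o=r.get_obs();R=np.array(o['tcp_rot']);p=np.array(o['tcp_pos'])
print('t',round(o['clock'],2),'tcp',p.round(1),'gap',round(o['finger_gap'],1),'grip',round(o['grip_force'],1),'yang',round(np.degrees(np.arctan2(R[1,1],R[0,1])),2),'z',R[:,2].round(4))
for a in sys.argv[1:]:
    t=np.array(eval(a),float); print(a,'share',(R.T@(t-p)/800).round(4))
E
python3 to.py '(457.2,-101.2,210)'
```

```text
t 1.2 tcp [178.1 520.4 194.2] gap 85.3 grip 0.0 yang 71.11 z [ 0.  0. -1.]
(457.2,-101.2,210) share [-0.5817 -0.6222 -0.0197]
```

```bash
python3 -m creep '[-0.0485,-0.0518,-0.0197,0,0,0.0773, -0.097,-0.1037,-0.0197,0,0,0.1547, -0.1454,-0.1556,-0.0197,0,0,0.232, -0.1939,-0.2074,-0.0197,0,0,0.3093, -0.2424,-0.2593,-0.0197,0,0,0.3867, -0.2909,-0.3111,-0.0197,0,0,0.464, -0.3393,-0.363,-0.0197,0,0,0.5413, -0.3878,-0.4148,-0.0197,0,0,0.6187, -0.4363,-0.4667,-0.0197,0,0,0.696, -0.4848,-0.5185,-0.0197,0,0,0.7733, -0.5332,-0.5704,-0.0197,0,0,0.8507, -0.5817,-0.6222,-0.0197,0,0,0.928]' 1 40; python3 to.py '(457.2,-101.2,210)'
```

```text
clock: 2.2
tcp_pos: [382.7, 63.9, 210.3]
tcp_rot: [[0.22, 0.975, 0.001], [0.975, -0.22, 0.001], [0.002, 0.001, -1.0]]
force: [1.2, 1.2, -0.3]
finger_gap: 85.5
grip_force: 0.0
t 2.2 tcp [382.7  63.9 210.3] gap 85.5 grip 0.0 yang -12.74 z [ 0.0013  0.0013 -1.    ]
(457.2,-101.2,210) share [-0.1807  0.1363  0.0003]
```

```bash
python3 -m creep '[-0.04,0.03,0,0,0,0, -0.08,0.06,0,0,0,0, -0.12,0.09,0,0,0,0, -0.15,0.115,0,0,0,0, -0.17,0.129,0,0,0,0, -0.1807,0.1363,0,0,0,0, -0.1807,0.1363,0,0,0,0, -0.1807,0.1363,0,0,0,0]' >/dev/null; python3 to.py '(457.2,-101.2,210)' '(457.2,-101.2,5)'
```

```text
t 2.87 tcp [457.5 -99.  209.8] gap 85.2 grip 0.0 yang -12.49 z [-4.e-04  2.e-04 -1.e+00]
(457.2,-101.2,210) share [-0.0028  0.0003 -0.0002]
(457.2,-101.2,5) share [-0.0028  0.0004  0.256 ]
```

```bash
python3 -m creep '[-0.0028,0,0.03,0,0,0, -0.0028,0,0.06,0,0,0, -0.0028,0,0.09,0,0,0, -0.0028,0,0.12,0,0,0, -0.0028,0,0.15,0,0,0, -0.0028,0,0.18,0,0,0, -0.0028,0,0.205,0,0,0, -0.0028,0,0.225,0,0,0, -0.0028,0,0.24,0,0,0, -0.0028,0,0.25,0,0,0, -0.0028,0,0.255,0,0,0, -0.0028,0,0.255,0,0,0]' 1 ; python3 to.py; python3 -c "
from h import *
c=r.capture('side');f=c['frame'];cv2.imwrite('pics/s1.png',cv2.resize(cv2.cvtColor(f[80:300,200:480],cv2.COLOR_RGB2BGR),None,fx=2,fy=2))"
```

```text
clock: 3.87
tcp_pos: [456.7, -99.8, 5.5]
tcp_rot: [[0.213, 0.977, -0.001], [0.977, -0.213, 0.001], [0.001, -0.001, -1.0]]
force: [-0.3, -0.0, 0.3]
finger_gap: 85.4
grip_force: 0.0
t 3.87 tcp [456.7 -99.8   5.5] gap 85.4 grip 0.0 yang -12.32 z [-1.2e-03  9.0e-04 -1.0e+00]
```

View pics/s1.png

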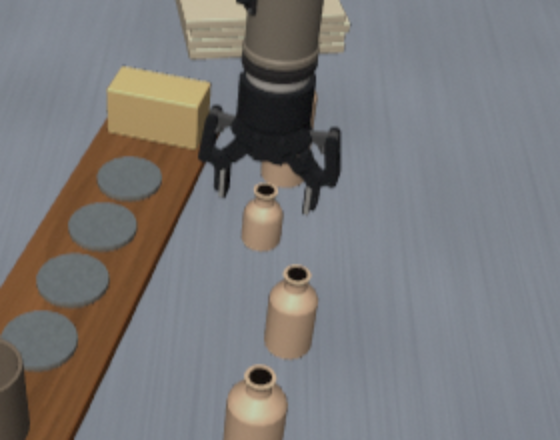

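Run:
```python
from fit import *
for n in('top','side'):
    c=r.capture(n);save(c,n+'2');print(n,proj(c,[[457,-100,5],[457,-100,18],[457,-100,70],[457+48,-110,18],[457-48,-90,18]]).round().tolist())
    for m in r.masks_of(c,'vase_a'):
        ys,xs=np.nonzero(m['mask']);print(round(m['conf'],2),xs.min(),xs.max(),ys.min(),ys.max())
```

```text
top [[346.0, 270.0], [347.0, 270.0], [350.0, 270.0], [350.0, 245.0], [343.0, 295.0]]
0.89 167 205 259 287
0.87 256 281 276 301
side [[330.0, 197.0], [330.0, 193.0], [332.0, 174.0], [309.0, 188.0], [352.0, 197.0]]
0.84 321 341 172 205
0.7 312 342 261 322
0.69 330 357 128 173
```

View pics/top2.png

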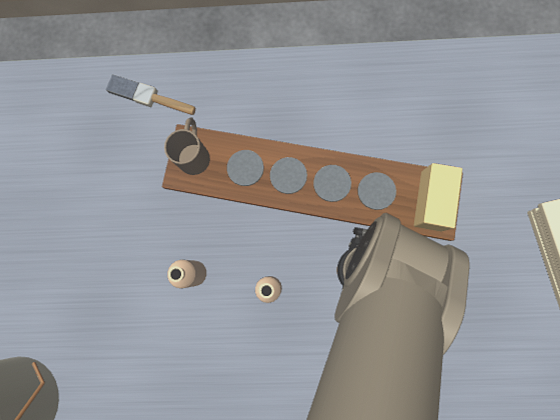

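The top view shows the arm over vase a. In the side view the fingertips, at about (311,175) and (355,186), sit roughly 12 px higher than they should. Zooming in before I close.

Run:
```python
from fit import *
a=cv2.imread('pics/side2.png')[100:230,270:400];b=cv2.imread('pics/top2.png')[205:335,300:430]
cv2.imwrite('pics/z.png',cv2.resize(np.hstack([a,b]),None,fx=3,fy=3,interpolation=cv2.INTER_CUBIC))
c=r.capture('side');o=r.get_obs()
for P in [(457,-100,79),(457,-100,200),(410,-90,18),(505,-110,18)]: print(P,(proj(c,P)[0]-[270,100])*3)
```

```text
(457, -100, 79) [187.73601366 213.45892032]
(457, -100, 200) [202.89630042  69.67492944]
(410, -90, 18) [244.75626451 291.6486333 ]
(505, -110, 18) [116.81905435 264.91248363]
```

View pics/z.png

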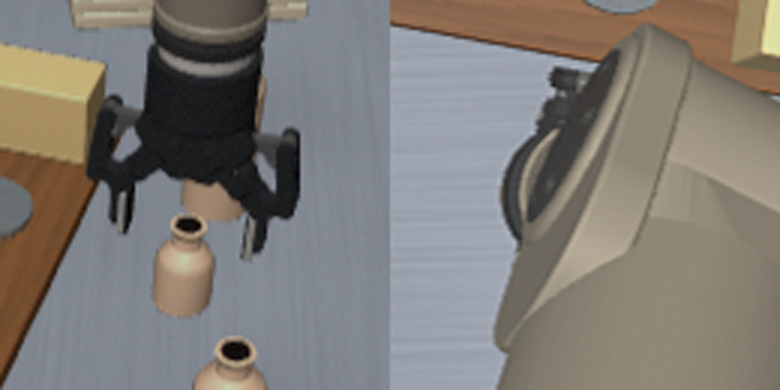

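The zoom shows the fingertips at orig (311,177) and (353,186), with the vase in front of them and uncovered. The gripper is really about 30 mm away from its reported position, towards -y or up. I won't close until I know why, so I'll check where the robot base appears in the image.

Run:
```python
from fit import *
c=r.capture('side');print(c['fx'],c['cx'],c['cy'])
print('base',proj(c,[[0,0,0],[80,0,0],[0,80,0],[100,100,0],[0,0,60]]).round().tolist())
t=r.capture('top');print('base top',proj(t,[[0,0,0],[100,0,0]]).round().tolist(), t['fx'])
print('flange ring top', proj(t,[[457,-100,z] for z in (100,150,200)]).round().tolist())
o=r.get_obs();print(np.round(o['joint_pos'],3),np.round(o['force'],2),np.round(o['joint_efforts'],1))
x=c['frame'][100:400,380:560];cv2.imwrite('pics/base.png',cv2.resize(cv2.cvtColor(x,cv2.COLOR_RGB2BGR),None,fx=2,fy=2))
```

```text
518.770223661379 281.5437625146864 207.90002605143448
base [[551.0, 247.0], [512.0, 244.0], [564.0, 277.0], [513.0, 281.0], [563.0, 226.0]]
base top [[304.0, 523.0], [302.0, 464.0]] 379.5756016845274
flange ring top [[353.0, 270.0], [358.0, 270.0], [363.0, 271.0]]
[-0.374  0.416  0.696  1.992 -0.352  0.853  0.299] [ 0.54  0.09 -0.33] [ -0.  -30.9   5.7 -16.9   0.   -0.   -0. ]
```

View pics/base.png

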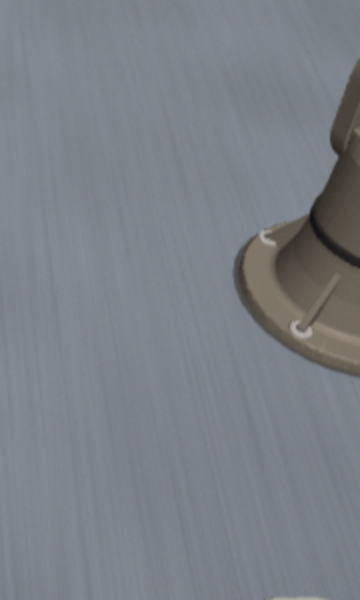

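The base lines up with the calibration, so the cameras are fine. The side image suggests the fingertips are about 38 mm higher than reported. I'll settle it with a gentle touch on clear table between a and b.

```bash
python3 -m creep '[0,0,-0.04,0,0,0, 0,0,-0.08,0,0,0, 0,0,-0.12,0,0,0, 0.04,0,-0.12,0,0,0, 0.07,0,-0.12,0,0,0, 0.097,0,-0.12,0,0,0, 0.097,0,-0.08,0,0,0, 0.097,0,-0.045,0,0,0, 0.097,0,-0.02,0,0,0, 0.097,0,-0.003,0,0,0, 0.097,0,0,0,0,0, 0.097,0,0,0,0,0]'
python3 - <<'E'
from fit import *
o=r.get_obs();print(o['tcp_pos'])
a=r.capture('side');b=r.capture('top');save(a,'side3');save(b,'top3')
T=o['tcp_pos'];print(proj(a,[T,T+[0,0,38],T-[0,35,0]]),proj(b,[T,T+[0,0,38],T-[0,35,0]]))
x=a['frame'][100:250,240:440];y=b['frame'][180:330,240:440]
cv2.imwrite('pics/z3.png',cv2.resize(cv2.cvtColor(np.hstack([x,y]),cv2.COLOR_RGB2BGR),None,fx=2,fy=2))
E
```

```text
clock: 5.27
tcp_pos: [473.0, -25.4, 5.3]
tcp_rot: [[0.215, 0.977, -0.002], [0.977, -0.215, -0.0], [-0.001, -0.002, -1.0]]
force: [-0.6, -0.6, 0.9]
finger_gap: 85.4
grip_force: 0.0
[473.04262669 -25.41921966   5.32688784]
[[321.5540628  219.42574887]
 [322.80335798 206.24099957]
 [322.09379046 208.39693292]] [[308.00651859 262.96672712]
 [308.66262856 262.68231142]
 [325.50434085 262.45808427]]
```

View pics/z3.png

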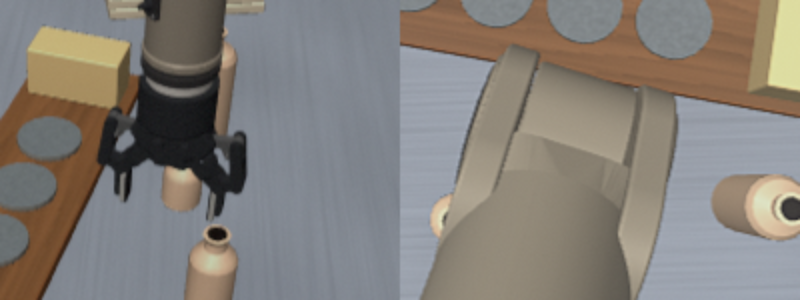

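The side crop puts the fingertip midpoint at about (324,205), against (321.5,219) expected. That fits an offset of +38 mm in z or -35 mm in y. Now the touch test downward.

```bash
python3 -m creep '[0,0,0.003,0,0,0, 0,0,0.006,0,0,0, 0,0,0.009,0,0,0, 0,0,0.009,0,0,0]' | egrep 'tcp_pos|force'; python3 -m creep '[0,0,0.0025,0,0,0, 0,0,0.005,0,0,0, 0,0,0.005,0,0,0]' | egrep 'tcp_pos|force'
```

```text
tcp_pos: [473.8, -25.2, -1.4]
force: [-0.6, -1.5, 0.8]
grip_force: 0.0
tcp_pos: [473.5, -25.2, -5.7]
force: [-0.7, -0.4, 0.6]
grip_force: 0.0
```

```bash
python3 -m creep '[0,0,0.0025,0,0,0, 0,0,0.005,0,0,0, 0,0,0.005,0,0,0]' | egrep 'tcp_pos|^force'; python3 -m creep '[0,0,0.0025,0,0,0, 0,0,0.005,0,0,0, 0,0,0.005,0,0,0]' | egrep 'tcp_pos|^force';  python3 -m creep '[0,0,0.002,0,0,0, 0,0,0.004,0,0,0, 0,0,0.004,0,0,0]' | egrep 'tcp_pos|^force'
```

```text
tcp_pos: [473.5, -25.3, -9.7]
force: [-0.3, -1.0, -0.7]
tcp_pos: [473.5, -25.2, -13.7]
force: [-0.2, 0.2, 0.3]
tcp_pos: [473.6, -25.3, -16.8]
force: [-0.1, 0.5, -0.5]
```

```bash
python3 -m creep '[0,0,0.003,0,0,0, 0,0,0.006,0,0,0, 0,0,0.009,0,0,0, 0,0,0.009,0,0,0]' | egrep 'tcp_pos|^force'; python3 -m creep '[0,0,0.002,0,0,0, 0,0,0.004,0,0,0, 0,0,0.004,0,0,0]' | egrep 'tcp_pos|^force';  python3 -m creep '[0,0,0.002,0,0,0, 0,0,0.004,0,0,0, 0,0,0.004,0,0,0]' | egrep 'tcp_pos|^force'
```

```text
tcp_pos: [473.4, -25.2, -24.2]
force: [-0.1, 0.5, -0.4]
tcp_pos: [473.6, -25.3, -27.2]
force: [-0.2, 0.1, -0.3]
tcp_pos: [473.6, -25.2, -30.4]
force: [-0.7, -0.3, 0.4]
```

Run:
```python
from fit import *
o=r.get_obs();print(o['tcp_pos'],o['force'])
a=r.capture('side');T=o['tcp_pos'];print((proj(a,[T,T+[0,0,38],T-[0,35,0]])-[260,120])*4)
cv2.imwrite('pics/z4.png',cv2.resize(cv2.cvtColor(a['frame'][120:260,260:400],cv2.COLOR_RGB2BGR),None,fx=4,fy=4))
```

```text
[473.59450538 -25.22385484 -30.3879694 ] [-0.66942184 -0.25584981  0.4287868 ]
[[240.70043581 445.26458432]
 [245.46097569 394.77570129]
 [242.93741534 401.00544444]]
```

View pics/z4.png

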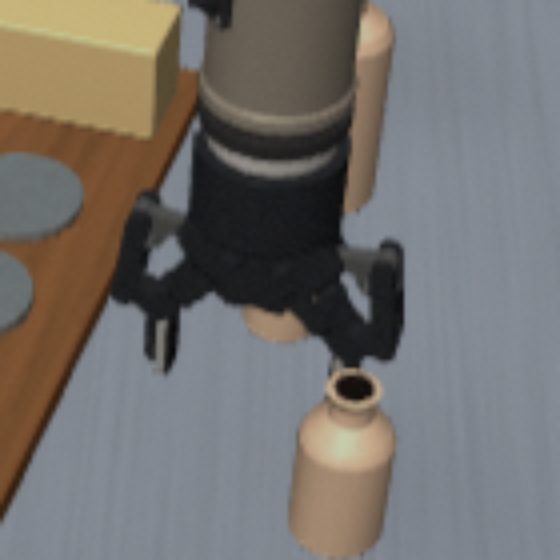

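The gripper is clearly above the table although z reads -30, so the z reading is tens of mm too low. I'll carry on down to contact, in small steps, to get the exact offset.

```bash
python3 -m creep '[0,0,0.003,0,0,0, 0,0,0.006,0,0,0, 0,0,0.006,0,0,0]' | egrep 'tcp_pos|^force'; python3 -m creep '[0,0,0.002,0,0,0, 0,0,0.004,0,0,0, 0,0,0.004,0,0,0]' | egrep 'tcp_pos|^force';  python3 -m creep '[0,0,0.002,0,0,0, 0,0,0.004,0,0,0, 0,0,0.004,0,0,0]' | egrep 'tcp_pos|^force'
python3 - <<'E'
from fit import *
c=r.capture('side')
print(c['shot'], [(z,proj(c,[520.5,-35.6,z])[0].round(1).tolist()) for z in (0,10,20,30)])
E
```

```text
tcp_pos: [473.4, -25.2, -35.4]
force: [0.3, -0.4, 0.4]
tcp_pos: [473.6, -25.3, -38.4]
force: [-0.4, 0.6, 0.9]
tcp_pos: [473.6, -25.2, -41.6]
force: [0.9, 0.3, 0.0]
14 [(0, [299.6, 216.3]), (10, [299.7, 212.9]), (20, [299.9, 209.5]), (30, [300.1, 206.0])]
```

```bash
for i in 1; do python3 -m creep '[0,0,0.0025,0,0,0, 0,0,0.0025,0,0,0]' | egrep 'tcp_pos|^force'; python3 -m creep '[0,0,0.0025,0,0,0, 0,0,0.0025,0,0,0]' | egrep 'tcp_pos|^force';  python3 -m creep '[0,0,0.0025,0,0,0, 0,0,0.0025,0,0,0]' | egrep 'tcp_pos|^force'; done
```

```text
tcp_pos: [473.7, -25.2, -43.5]
force: [0.5, 0.2, 0.6]
tcp_pos: [473.6, -25.2, -45.6]
force: [0.1, -1.1, 0.0]
tcp_pos: [473.6, -25.2, -47.6]
force: [-0.4, -0.3, -0.6]
```

```bash
python3 -m creep '[0,0,0.0025,0,0,0, 0,0,0.0025,0,0,0]' | egrep 'tcp_pos|^force'; python3 -m creep '[0,0,0.0025,0,0,0, 0,0,0.0025,0,0,0]' | egrep 'tcp_pos|^force'
python3 - <<'E'
from fit import *
o=r.get_obs();print(np.round(o['joint_efforts'],1))
a=r.capture('side')
cv2.imwrite('pics/z5.png',cv2.resize(cv2.cvtColor(a['frame'][120:260,260:400],cv2.COLOR_RGB2BGR),None,fx=4,fy=4))
E
```

```text
tcp_pos: [473.6, -25.2, -49.6]
force: [0.6, 0.1, 0.2]
tcp_pos: [474.0, -25.2, -50.2]
force: [-3.8, 1.2, 11.8]
[  0.3 -30.1   5.4 -14.   -0.2  -1.1  -0. ]
```

View pics/z5.png

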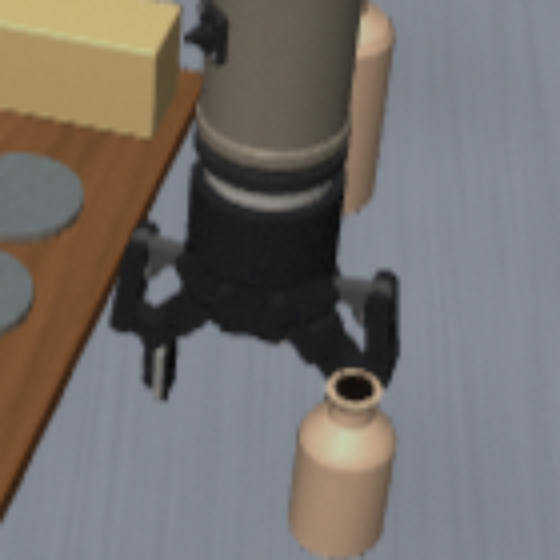

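Contact came at reported z = -50 with the fingers open (tips 13 mm back), so true TCP z ≈ reported + 37. The x and y image columns agree. Now on to grasp vase a with that correction.

```bash
python3 -m creep '[0,0,-0.05,0,0,0, 0,0,-0.1,0,0,0, 0,0,-0.145,0,0,0, -0.04,0,-0.145,0,0,0, -0.08,0,-0.145,0,0,0, -0.0973,0,-0.145,0,0,0, -0.0973,0,-0.145,0,0,0, -0.0973,0,-0.145,0,0,0]' >/dev/null; python3 to.py '(457.2,-101.2,-32)'
```

```text
t 9.93 tcp [ 456.9 -101.8   64.7] gap 85.4 grip 0.0 yang -12.56 z [ 3.e-04  6.e-04 -1.e+00]
(457.2,-101.2,-32) share [0.0008 0.0002 0.1209]
```

```bash
python3 -m creep '[0,0,0.03,0,0,0, 0,0,0.055,0,0,0, 0,0,0.08,0,0,0, 0,0,0.1,0,0,0, 0,0,0.115,0,0,0, 0,0,0.121,0,0,0, 0,0,0.121,0,0,0]' | egrep 'tcp_pos|force'; python3 -c "
from h import *
c=r.capture('side');cv2.imwrite('pics/z6.png',cv2.resize(cv2.cvtColor(c['frame'][90:230,260:400],cv2.COLOR_RGB2BGR),None,fx=3,fy=3))"
```

```text
tcp_pos: [456.1, -99.5, -33.5]
force: [0.4, -0.2, 0.6]
grip_force: 0.0
```

View pics/z6.png

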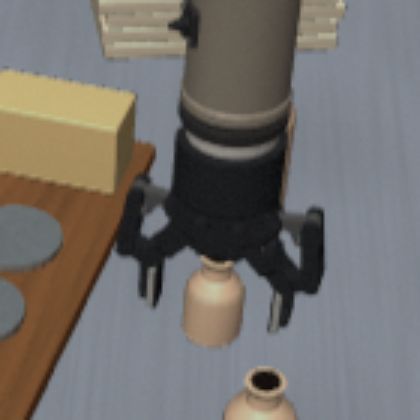

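Vase a at (213,305) in the crop now stands between the fingers with its lip just under the palm. Closing.

```bash
python3 -m creep '[0,0,0,0,0,0,0,0,0,0,0,0,0,0,0,0,0,0,0,0,0,0,0,0,0,0,0,0,0,0,0,0,0,0,0,0,0,0,0,0,0,0,0,0,0,0,0,0]' 0 40; python3 to.py
```

```text
clock: 11.23
tcp_pos: [458.1, -101.3, -31.2]
tcp_rot: [[0.215, 0.977, 0.002], [0.977, -0.215, 0.0], [0.001, 0.002, -1.0]]
force: [-0.0, 0.6, 6.1]
finger_gap: 42.6
grip_force: 41.3
t 11.23 tcp [ 458.1 -101.3  -31.2] gap 42.6 grip 41.3 yang -12.41 z [ 1.8e-03  3.0e-04 -1.0e+00]
```

```bash
python3 -m creep '[0,0,-0.01,0,0,0, 0,0,-0.03,0,0,0, 0,0,-0.06,0,0,0, 0,0,-0.09,0,0,0, 0,0,-0.11,0,0,0, 0,0,-0.115,0,0,0]' | egrep 'force|gap'; python3 to.py '(671.1,97.6,55)' '(671.1,97.6,-5)'
```

```text
force: [0.9, 0.1, -0.9]
finger_gap: 43.0
grip_force: 41.0
t 11.73 tcp [ 459.1 -102.    62.6] gap 43.0 grip 41.0 yang -12.43 z [ 5.3e-03 -4.0e-04 -1.0e+00]
(671.1,97.6,55) share [0.3007 0.205  0.0108]
(671.1,97.6,-5) share [0.3007 0.2046 0.0858]
```

```bash
python3 -m creep '[0.015,0.01,0,0,0,0, 0.04,0.027,0,0,0,0, 0.07,0.048,0,0,0,0, 0.105,0.072,0,0,0,0, 0.14,0.095,0,0,0,0, 0.175,0.119,0,0,0,0, 0.21,0.143,0,0,0,0, 0.24,0.164,0,0,0,0, 0.265,0.181,0,0,0,0, 0.285,0.195,0,0,0,0, 0.2955,0.202,0,0,0,0, 0.3007,0.205,0,0,0,0]' | egrep 'force|gap';python3 -m creep '[0,0,0,0,0,0,0,0,0,0,0,0,0,0,0,0,0,0]' >/dev/null; python3 to.py '(671.1,97.6,-5)'
cat > held.py <<'E'
import sys
from fit import *
v=sys.argv[1];x0=[float(s) for s in sys.argv[2:5]]
for n in('side','top'):
    c=r.capture(n);ms=r.masks_of(c,'vase_a')
    o=pick(c,ms,lambda x,y:vase(v,x,y,x0[2]),x0[:2])
    if o is None: print(n,'none');continue
    m=o[1];ys,xs=np.nonzero(m);e=render(c,vase(v,*x0))>.5;ey,ex=np.nonzero(e)
    x,f=fit([o],lambda x,y:vase(v,x,y,x0[2]),x0[:2]);print(n,'fit',x.round(1),round(f,3),'bbox',xs.min(),xs.max(),ys.min(),ys.max(),'exp',ex.min(),ex.max(),ey.min(),ey.max())
E
python3 held.py a 671 98 86
```

```text
force: [-0.2, 0.1, -1.1]
finger_gap: 42.7
grip_force: 40.9
t 12.98 tcp [668.   97.2  59.2] gap 43.0 grip 40.9 yang -12.5 z [-1.9e-03 -8.0e-04 -1.0e+00]
(671.1,97.6,-5) share [0.0015 0.0038 0.0802]
side fit [671.1  94. ] 0.285 bbox 206 227 196 232 exp 203 228 193 234
top fit [652.1  76.6] 2.683 bbox 241 251 149 169 exp 225 251 139 170
```

```bash
python3 -m creep '[0.0015,0.0038,0.015,0,0,0, 0.0015,0.0038,0.035,0,0,0, 0.0015,0.0038,0.05,0,0,0, 0.0015,0.0038,0.06,0,0,0, 0.0015,0.0038,0.068,0,0,0, 0.0015,0.0038,0.072,0,0,0, 0.0015,0.0038,0.073,0,0,0, 0.0015,0.0038,0.073,0,0,0, 0.0015,0.0038,0.073,0,0,0]' | egrep 'force|gap'; python3 to.py '(671.1,97.6,-5)'; python3 held.py a 671 97.6 31
```

```text
force: [-0.5, 0.4, -1.9]
finger_gap: 42.8
grip_force: 40.9
t 13.93 tcp [672.9  98.8   2.3] gap 42.8 grip 40.9 yang -12.41 z [ 1.5e-03  1.0e-04 -1.0e+00]
(671.1,97.6,-5) share [-0.002  -0.0019  0.0091]
side fit [676.8  98.7] 0.48 bbox 205 226 221 253 exp 206 230 215 254
top fit [658.8  79.2] 2.597 bbox 244 254 156 174 exp 230 255 149 177
```

```bash
python3 -m creep '[-0.001,-0.002,0.003,0,0,0, -0.002,-0.002,0.006,0,0,0, -0.002,-0.002,0.0065,0,0,0]' | egrep 'tcp_pos|force'; python3 -m creep '[0,0,0.0015,0,0,0, 0,0,0.0015,0,0,0]' | egrep 'tcp_pos|force'; python3 -m creep '[0,0,0.0012,0,0,0, 0,0,0.0012,0,0,0]' | egrep 'tcp_pos|force'
```

```text
tcp_pos: [669.6, 97.4, -4.3]
force: [0.4, 0.3, -0.6]
grip_force: 40.9
tcp_pos: [670.3, 97.6, -5.0]
force: [0.1, 0.7, -1.5]
grip_force: 40.9
tcp_pos: [670.4, 97.6, -5.1]
force: [-2.1, 0.3, 2.5]
grip_force: 41.3
```

```bash
python3 -m creep '[0,0,0,0,0,0,0,0,0,0,0,0,0,0,0,0,0,0,0,0,0,0,0,0,0,0,0,0,0,0,0,0,0,0,0,0]' 1 | egrep 'tcp_pos|force|gap'; python3 -m creep '[0,0,-0.02,0,0,0, 0,0,-0.05,0,0,0, 0,0,-0.09,0,0,0, 0,0,-0.12,0,0,0, 0,0,-0.15,0,0,0]'|grep ^force; python3 to.py '(427,53.7,90)' '(427,53.7,-9)'; python3 held.py a 671 97.6 26
```

```text
tcp_pos: [670.3, 97.6, -6.0]
force: [0.1, -0.2, -0.3]
finger_gap: 85.8
grip_force: 0.0
force: [0.2, 0.2, -0.2]
t 15.63 tcp [670.6  97.5 115.9] gap 85.4 grip 0.0 yang -12.42 z [ 0.0011 -0.     -1.    ]
(427,53.7,90) share [-0.119  -0.2856  0.032 ]
(427,53.7,-9) share [-0.119  -0.2857  0.1557]
side fit [670.5  97.1] 0.072 bbox 207 229 217 256 exp 206 230 217 256
top fit [670.4  96.2] 0.083 bbox 232 255 151 177 exp 231 255 150 177
```

Vase a stands within 1 mm of the centre of disc 4. Next is b.

```bash
python3 -m creep '[-0.016,-0.038,0.032,0,0,0, -0.033,-0.08,0.032,0,0,0, -0.05,-0.12,0.032,0,0,0, -0.067,-0.16,0.032,0,0,0, -0.083,-0.2,0.032,0,0,0, -0.1,-0.24,0.032,0,0,0, -0.112,-0.268,0.032,0,0,0, -0.119,-0.2857,0.032,0,0,0, -0.119,-0.2857,0.032,0,0,0, -0.119,-0.2857,0.032,0,0,0]'|grep ^force;  python3 to.py '(427,53.7,-9)'
```

```text
force: [0.6, 0.5, 0.6]
t 16.67 tcp [425.3  54.2  87.6] gap 85.5 grip 0.0 yang -12.37 z [-1.7e-03  5.0e-04 -1.0e+00]
(427,53.7,-9) share [-0.0002  0.0024  0.1208]
```

```bash
python3 -m creep '[0,0.001,0.03,0,0,0, 0,0.0015,0.055,0,0,0, 0,0.0015,0.08,0,0,0, 0,0.0015,0.1,0,0,0, 0,0.0015,0.115,0,0,0, 0,0.0015,0.121,0,0,0, 0,0.0015,0.121,0,0,0]' | egrep 'tcp_pos|force'; python3 -m creep '[0,0,0,0,0,0,0,0,0,0,0,0,0,0,0,0,0,0,0,0,0,0,0,0,0,0,0,0,0,0,0,0,0,0,0,0,0,0,0,0,0,0,0,0,0,0,0,0]' 0 40 | egrep 'force|gap'; python3 to.py '(651.8,9.7,80)'
```

```text
tcp_pos: [427.5, 53.1, -9.7]
force: [-0.6, 0.4, 0.4]
grip_force: 0.0
force: [-1.3, 0.5, 5.4]
finger_gap: 46.8
grip_force: 41.6
t 17.92 tcp [428.6  53.9  -7.4] gap 46.8 grip 41.6 yang -12.41 z [ 0.0015  0.001  -1.    ]
(651.8,9.7,80) share [ 0.0062  0.2845 -0.1089]
```

```bash
python3 -m creep '[0,0,-0.01,0,0,0, 0,0,-0.035,0,0,0, 0,0,-0.065,0,0,0, 0,0,-0.09,0,0,0, 0,0.01,-0.105,0,0,0, 0.001,0.035,-0.109,0,0,0, 0.0015,0.07,-0.109,0,0,0, 0.0025,0.105,-0.109,0,0,0, 0.003,0.14,-0.109,0,0,0, 0.004,0.175,-0.109,0,0,0, 0.0045,0.21,-0.109,0,0,0, 0.005,0.24,-0.109,0,0,0]' | egrep '^force|gap';python3 -m creep '[0,0.022,0,0,0,0, 0.001,0.036,0,0,0,0, 0.001,0.044,0,0,0,0, 0.001,0.044,0,0,0,0, 0.001,0.044,0,0,0,0, 0.001,0.044,0,0,0,0]' | egrep '^force|gap'; python3 to.py '(651.8,9.7,18)'
```

```text
force: [0.3, 0.2, -1.9]
finger_gap: 46.6
force: [-0.3, 0.6, -1.8]
finger_gap: 46.9
t 19.42 tcp [649.6   9.9  78.8] gap 46.9 grip 41.9 yang -12.41 z [-1.5e-03  6.0e-04 -1.0e+00]
(651.8,9.7,18) share [0.0004 0.0029 0.076 ]
```

```bash
python3 -m creep '[0,0.0015,0.012,0,0,0, 0,0.0015,0.03,0,0,0, 0,0.0015,0.048,0,0,0, 0,0.0015,0.06,0,0,0, 0,0.0015,0.068,0,0,0, 0,0.0015,0.072,0,0,0, 0,0.0015,0.072,0,0,0, 0,0.0015,0.072,0,0,0]' | egrep 'tcp_pos|^force'; python3 -m creep '[0,0,0,0,0,0]'| egrep 'tcp_pos|^force'; python3 -m creep '[0,0,0.0015,0,0,0, 0,0,0.0015,0,0,0]' | egrep 'tcp_pos|^force'; python3 to.py '(651.8,9.7,18)'
```

```text
tcp_pos: [652.3, 9.1, 21.8]
force: [1.0, 0.1, -2.5]
tcp_pos: [652.7, 9.0, 22.3]
force: [-0.0, -0.1, -1.9]
tcp_pos: [652.3, 9.1, 20.6]
force: [0.2, 0.1, -1.6]
t 20.33 tcp [652.3   9.1  20.6] gap 46.7 grip 41.9 yang -12.41 z [ 1.e-03  1.e-04 -1.e+00]
(651.8,9.7,18) share [ 0.0006 -0.0008  0.0033]
```

```bash
python3 -m creep '[0,0,0.001,0,0,0, 0,0,0.001,0,0,0]' | egrep 'tcp_pos|^force'; python3 -m creep '[0,0,0.001,0,0,0, 0,0,0.001,0,0,0]' | egrep 'tcp_pos|^force'; python3 -m creep '[0,0,0.001,0,0,0, 0,0,0.001,0,0,0]' | egrep 'tcp_pos|^force'; python3 -m creep '[0,0,0.001,0,0,0, 0,0,0.001,0,0,0]' | egrep 'tcp_pos|^force'
```

```text
tcp_pos: [651.9, 9.2, 19.4]
force: [-0.3, 0.1, -2.3]
tcp_pos: [652.0, 9.2, 18.8]
force: [0.3, -0.2, -1.6]
tcp_pos: [652.1, 9.2, 18.8]
force: [-1.5, 0.3, 3.8]
tcp_pos: [652.1, 9.2, 18.8]
force: [-4.5, 0.4, 8.0]
```

```bash
python3 -m creep '[0,0,-0.0005,0,0,0,0,0,-0.0005,0,0,0,0,0,-0.0005,0,0,0,0,0,-0.0005,0,0,0,0,0,-0.0005,0,0,0,0,0,-0.0005,0,0,0]' 1 | egrep 'tcp_pos|^force|gap'; python3 -m creep '[0,0,-0.02,0,0,0, 0,0,-0.05,0,0,0, 0,0,-0.09,0,0,0, 0,0,-0.12,0,0,0, 0,0,-0.14,0,0,0]'|grep ^force; python3 to.py '(460.1,208.3,120)' ; python3 held.py b 651.8 9.7 26
```

```text
tcp_pos: [651.9, 9.1, 17.1]
force: [0.7, -0.1, 0.4]
finger_gap: 85.3
force: [0.8, 0.3, -0.4]
t 21.92 tcp [653.4   8.6 132.6] gap 85.2 grip 0.0 yang -12.42 z [ 4.4e-03 -4.0e-04 -1.0e+00]
(460.1,208.3,120) share [ 0.1918 -0.2897  0.0145]
side fit [652.2   8.9] 0.066 bbox 223 247 179 225 exp 222 247 178 225
top fit [644.3  -1.9] 1.802 bbox 288 300 158 185 exp 274 300 154 186
```

```bash
python3 -m creep '[0.02,-0.03,0,0,0,0, 0.046,-0.07,0.005,0,0,0, 0.073,-0.11,0.01,0,0,0, 0.1,-0.15,0.012,0,0,0, 0.126,-0.19,0.0145,0,0,0, 0.152,-0.23,0.0145,0,0,0, 0.172,-0.26,0.0145,0,0,0, 0.185,-0.28,0.0145,0,0,0, 0.191,-0.2887,0.0145,0,0,0, 0.191,-0.2887,0.0145,0,0,0, 0.191,-0.2887,0.0145,0,0,0, 0.191,-0.2887,0.0145,0,0,0]'|grep ^force; python3 to.py '(460.1,208.3,16)'; python3 held.py c 460.1 208.3 0
```

```text
force: [0.3, 0.1, 0.4]
t 23.12 tcp [460.4 206.  117.5] gap 85.2 grip 0.0 yang -12.59 z [ 8.0e-04 -1.6e-03 -1.0e+00]
(460.1,208.3,16) share [ 0.003  -0.0012  0.1269]
side fit [459.9 209.2] 0.031 bbox 311 344 262 323 exp 310 343 261 323
top fit [460.8 208.2] 0.036 bbox 166 206 259 287 exp 167 206 259 288
```

```bash
python3 -m creep '[0.002,0,0.03,0,0,0, 0.002,0,0.055,0,0,0, 0.002,0,0.08,0,0,0, 0.002,0,0.1,0,0,0, 0.002,0,0.118,0,0,0, 0.002,0,0.127,0,0,0, 0.002,0,0.127,0,0,0]' | egrep 'tcp_pos|^force'; python3 -m creep '[0,0,0,0,0,0,0,0,0,0,0,0,0,0,0,0,0,0,0,0,0,0,0,0,0,0,0,0,0,0,0,0,0,0,0,0,0,0,0,0,0,0,0,0,0,0,0,0]' 0 45 | egrep 'force|gap'; python3 to.py '(460.1,-42,130)'
```

```text
tcp_pos: [458.5, 208.4, 14.6]
force: [-0.9, -0.4, 0.9]
force: [-0.7, -0.2, 5.4]
finger_gap: 50.6
grip_force: 47.4
t 24.57 tcp [460.8 210.2  17.6] gap 50.6 grip 47.4 yang -12.41 z [ 0.0023  0.0016 -1.    ]
(460.1,-42,130) share [-0.3077  0.0672 -0.1411]
```

```bash
python3 -m creep '[0,0,-0.01,0,0,0, 0,0,-0.035,0,0,0, 0,0,-0.065,0,0,0, 0,0,-0.095,0,0,0, -0.01,0,-0.12,0,0,0, -0.035,0,-0.14,0,0,0, -0.07,0.005,-0.15,0,0,0, -0.105,0.01,-0.15,0,0,0, -0.14,0.02,-0.15,0,0,0, -0.175,0.035,-0.15,0,0,0, -0.21,0.055,-0.15,0,0,0, -0.24,0.08,-0.15,0,0,0]' | egrep 'tcp_pos|^force|gap'; python3 to.py '(632.5,-78.2,130)'
```

```text
tcp_pos: [479.2, 6.7, 136.3]
force: [1.5, -0.0, -2.7]
finger_gap: 50.7
t 25.57 tcp [479.2   6.7 136.3] gap 50.7 grip 47.4 yang -12.42 z [-0.0016  0.0015 -1.    ]
(632.5,-78.2,130) share [-0.0625  0.2099  0.0074]
```

```bash
python3 -m creep '[-0.03,0.03,0,0,0,0, -0.048,0.06,0,0,0,0, -0.058,0.095,0,0,0,0, -0.0625,0.125,0,0,0,0, -0.0625,0.155,0,0,0,0, -0.0625,0.18,0,0,0,0, -0.0625,0.199,0,0,0,0, -0.0625,0.208,0,0,0,0, -0.0625,0.209,0,0,0,0, -0.0625,0.209,0,0,0,0, -0.0625,0.209,0,0,0,0]' | egrep 'tcp_pos|^force|gap'; python3 to.py '(632.5,-78.2,43)'; python3 to.py '(632.5,-78.2,43)'
```

```text
tcp_pos: [632.1, -76.1, 136.1]
force: [-0.3, 0.2, -1.8]
finger_gap: 51.0
t 26.48 tcp [632.1 -76.1 136.1] gap 51.0 grip 47.5 yang -12.42 z [-1.4e-03  7.0e-04 -1.0e+00]
(632.5,-78.2,43) share [-0.0025  0.0012  0.1164]
t 26.48 tcp [632.1 -76.1 136.1] gap 51.0 grip 47.5 yang -12.42 z [-1.4e-03  7.0e-04 -1.0e+00]
(632.5,-78.2,43) share [-0.0025  0.0012  0.1164]
```

```bash
python3 -m creep '[-0.0025,0.0005,0.015,0,0,0, -0.0025,0.0005,0.04,0,0,0, -0.0025,0.0005,0.065,0,0,0, -0.0025,0.0005,0.085,0,0,0, -0.0025,0.0005,0.1,0,0,0, -0.0025,0.0005,0.108,0,0,0, -0.0025,0.0005,0.111,0,0,0, -0.0025,0.0005,0.111,0,0,0, -0.0025,0.0005,0.111,0,0,0]' | egrep 'tcp_pos|^force';  python3 -m creep '[0,0,0.001,0,0,0, 0,0,0.002,0,0,0, 0,0,0.002,0,0,0]' | egrep 'tcp_pos|^force'; python3 to.py '(632.5,-78.2,43)'; python3 held.py c 632.5 -78.2 28
```

```text
tcp_pos: [634.0, -78.8, 48.3]
force: [0.4, -0.4, -2.6]
tcp_pos: [633.7, -78.6, 46.3]
force: [-0.5, -0.2, -2.1]
t 27.48 tcp [633.7 -78.6  46.3] gap 50.6 grip 47.5 yang -12.41 z [ 0.001 -0.    -1.   ]
(632.5,-78.2,43) share [ 0.0001 -0.0015  0.0041]
side fit [651.9  12. ] 0.351 bbox 223 247 178 226 exp 237 262 142 198
top none
```

```bash
python3 -m creep '[0,-0.001,0.001,0,0,0, 0,-0.001,0.002,0,0,0]' | egrep 'tcp_pos|^force'; python3 -m creep '[0,0,0.001,0,0,0, 0,0,0.001,0,0,0]' | egrep 'tcp_pos|^force'; python3 -m creep '[0,0,0.001,0,0,0, 0,0,0.001,0,0,0]' | egrep 'tcp_pos|^force'
```

```text
tcp_pos: [632.4, -78.3, 44.2]
force: [-0.4, -0.3, -2.0]
tcp_pos: [632.4, -78.3, 43.7]
force: [-1.5, -0.5, 0.4]
tcp_pos: [632.4, -78.4, 43.7]
force: [-2.3, 1.3, 4.4]
```

```bash
python3 -m creep '[0,0,0,0,0,0,0,0,0,0,0,0,0,0,0,0,0,0,0,0,0,0,0,0,0,0,0,0,0,0,0,0,0,0,0,0]' 1 | egrep 'tcp_pos|^force|gap'; python3 -m creep '[0,0,-0.02,0,0,0, 0,0,-0.05,0,0,0, 0,0,-0.09,0,0,0, 0,0,-0.12,0,0,0, 0,0,-0.14,0,0,0]'|grep ^force; python3 to.py '(432.3,-223.4,145)' ; python3 held.py c 632.5 -78.2 26
```

```text
tcp_pos: [632.5, -78.3, 42.4]
force: [0.1, 0.2, 0.0]
finger_gap: 85.2
force: [0.2, -0.5, 0.4]
t 29.1 tcp [633.8 -79.  157.8] gap 85.3 grip 0.0 yang -12.41 z [ 0.0043 -0.001  -1.    ]
(432.3,-223.4,145) share [-0.2304 -0.2073  0.0151]
side fit [631.3 -78.9] 0.1 bbox 238 263 143 198 exp 237 262 142 198
top none
```

```bash
python3 -m creep '[-0.025,-0.0225,0,0,0,0, -0.058,-0.052,0,0,0,0, -0.09,-0.081,0,0,0,0, -0.122,-0.11,0,0,0,0, -0.154,-0.139,0.005,0,0,0, -0.186,-0.167,0.01,0,0,0, -0.21,-0.189,0.0145,0,0,0, -0.224,-0.201,0.0145,0,0,0, -0.2295,-0.206,0.0145,0,0,0, -0.2295,-0.206,0.0145,0,0,0, -0.2295,-0.206,0.0145,0,0,0, -0.2295,-0.206,0.0145,0,0,0]'|grep ^force; python3 to.py '(432.3,-223.4,41)'; python3 held.py d 432.3 -223.4 0
```

```text
force: [-0.0, -0.3, 0.1]
t 30.3 tcp [ 434.  -220.6  142.8] gap 85.4 grip 0.0 yang -12.2 z [ 5.e-04  0.e+00 -1.e+00]
(432.3,-223.4,41) share [-0.0038 -0.0014  0.1273]
side fit [ 431.4 -223.5] 0.056 bbox 330 359 111 173 exp 330 358 111 173
top fit [ 432.4 -222.2] 0.057 bbox 395 444 267 298 exp 395 445 267 300
```

```bash
python3 -m creep '[-0.0025,-0.001,0.03,0,0,0, -0.0025,-0.001,0.055,0,0,0, -0.0025,-0.001,0.08,0,0,0, -0.0025,-0.001,0.1,0,0,0, -0.0025,-0.001,0.118,0,0,0, -0.0025,-0.001,0.127,0,0,0, -0.0025,-0.001,0.127,0,0,0, -0.0025,-0.001,0.127,0,0,0]' | egrep 'tcp_pos|^force'; python3 -m creep '[0,0,0,0,0,0,0,0,0,0,0,0,0,0,0,0,0,0,0,0,0,0,0,0,0,0,0,0,0,0,0,0,0,0,0,0,0,0,0,0,0,0,0,0,0,0,0,0]' 0 50 | egrep 'force|gap'; python3 to.py '(613.1,-166.1,150)'
```

```text
tcp_pos: [431.1, -224.0, 41.5]
force: [0.2, -0.3, -0.4]
force: [0.1, 0.8, 5.7]
finger_gap: 54.8
grip_force: 52.8
t 31.83 tcp [ 432.1 -224.5   42.6] gap 54.8 grip 52.8 yang -12.4 z [ 2.6e-03 -6.0e-04 -1.0e+00]
(613.1,-166.1,150) share [ 0.1199  0.2057 -0.1337]
```

```bash
python3 -m creep '[0,0,-0.01,0,0,0, 0,0,-0.035,0,0,0, 0,0,-0.065,0,0,0, 0,0,-0.095,0,0,0, 0.006,0.01,-0.12,0,0,0, 0.02,0.034,-0.13,0,0,0, 0.038,0.065,-0.13,0,0,0, 0.056,0.096,-0.13,0,0,0, 0.074,0.127,-0.13,0,0,0, 0.092,0.158,-0.13,0,0,0, 0.107,0.183,-0.13,0,0,0, 0.116,0.199,-0.13,0,0,0]' | egrep '^force|gap'; python3 -m creep '[0.003,0.0065,0,0,0,0, 0.004,0.007,0,0,0,0, 0.004,0.007,0,0,0,0, 0.004,0.007,0,0,0,0, 0.004,0.007,0,0,0,0]' | egrep '^force|gap'; python3 to.py '(613.1,-166.1,68)'
```

```text
force: [-0.1, 0.4, -3.7]
finger_gap: 54.4
force: [-0.5, -0.5, -4.0]
finger_gap: 54.5
t 33.25 tcp [ 611.  -166.8  145.6] gap 54.5 grip 54.2 yang -12.55 z [-6.e-04 -0.e+00 -1.e+00]
(613.1,-166.1,68) share [0.0014 0.0024 0.097 ]
```

```bash
python3 -m creep '[0.0005,0.001,0.015,0,0,0, 0.0005,0.001,0.035,0,0,0, 0.0005,0.001,0.055,0,0,0, 0.0005,0.001,0.072,0,0,0, 0.0005,0.001,0.084,0,0,0, 0.0005,0.001,0.09,0,0,0, 0.0005,0.001,0.092,0,0,0, 0.0005,0.001,0.092,0,0,0, 0.0005,0.001,0.092,0,0,0]' | egrep 'tcp_pos|^force';  python3 -m creep '[0,0,0.001,0,0,0, 0,0,0.0015,0,0,0, 0,0,0.0015,0,0,0]' | egrep 'tcp_pos|^force'; python3 to.py '(613.1,-166.1,68)'
```

```text
tcp_pos: [613.9, -165.9, 72.6]
force: [-0.1, -0.1, -3.6]
tcp_pos: [613.6, -165.5, 71.0]
force: [0.6, -0.2, -3.6]
t 34.25 tcp [ 613.6 -165.5   71. ] gap 54.7 grip 54.3 yang -12.41 z [ 9.e-04 -1.e-04 -1.e+00]
(613.1,-166.1,68) share [-0.0008 -0.0005  0.0038]
```

```bash
python3 -m creep '[-0.0006,-0.0005,0.001,0,0,0, -0.0006,-0.0005,0.001,0,0,0]' | egrep 'tcp_pos|^force'; python3 -m creep '[0,0,0.001,0,0,0, 0,0,0.001,0,0,0]' | egrep 'tcp_pos|^force'; python3 -m creep '[0,0,0.001,0,0,0, 0,0,0.001,0,0,0]' | egrep 'tcp_pos|^force'; python3 -m creep '[0,0,0.001,0,0,0, 0,0,0.001,0,0,0]' | egrep 'tcp_pos|^force'
```

```text
tcp_pos: [612.7, -165.9, 69.8]
force: [-0.2, 0.1, -3.8]
tcp_pos: [612.8, -165.8, 68.9]
force: [-0.5, -0.5, -4.1]
tcp_pos: [612.9, -165.8, 68.8]
force: [-1.2, 0.6, -0.9]
tcp_pos: [612.9, -165.9, 68.7]
force: [-3.2, 1.4, 4.7]
```

Contact made. I'll release, retreat up and back, and inspect.

```bash
python3 -m creep '[0,0,0,0,0,0,0,0,0,0,0,0,0,0,0,0,0,0,0,0,0,0,0,0,0,0,0,0,0,0,0,0,0,0,0,0]' 1 | egrep 'tcp_pos|^force|gap'; python3 -m creep '[0,0,-0.02,0,0,0, 0,0,-0.05,0,0,0, 0,0,-0.09,0,0,0, 0,0,-0.12,0,0,0, 0,0,-0.14,0,0,0, 0,-0.04,-0.15,0,0,0, 0,-0.08,-0.15,0,0,0, 0,-0.12,-0.15,0,0,0, -0.03,-0.16,-0.15,0,0,0, -0.06,-0.2,-0.15,0,0,0, -0.08,-0.23,-0.15,0,0,0, -0.1,-0.25,-0.15,0,0,0]'|grep ^force; python3 -m creep '[0,0,0,0,0,0,0,0,0,0,0,0]' >/dev/null; python3 to.py
python3 held.py a 671.1 97.6 26;python3 held.py b 651.8 9.7 26;python3 held.py c 632.5 -78.2 26;python3 held.py d 613.1 -166.1 26; python3 -c "
from h import *
a=r.capture('side');cv2.imwrite('pics/f.png',cv2.cvtColor(a['frame'],cv2.COLOR_RGB2BGR))"
```

```text
tcp_pos: [612.9, -165.9, 67.3]
force: [-0.0, 0.4, 0.6]
finger_gap: 85.3
force: [0.4, 1.2, 0.8]
t 36.58 tcp [ 399.6 -201.6  187.7] gap 85.4 grip 0.0 yang -12.58 z [ 0.002   0.0016 -1.    ]
side fit [670.   97.2] 0.091 bbox 208 230 218 255 exp 206 230 217 256
top fit [670.4  97.2] 0.062 bbox 231 255 151 177 exp 231 255 150 177
side fit [652.8   9.5] 0.066 bbox 222 247 179 225 exp 222 247 178 225
top fit [652.1   9.4] 0.038 bbox 275 300 154 186 exp 274 300 154 186
side fit [632.2 -81.5] 0.091 bbox 237 262 143 198 exp 237 262 142 198
top fit [632.2 -79.9] 0.054 bbox 320 351 158 194 exp 319 351 157 195
side fit [ 612.8 -166.4] 0.252 bbox 251 276 112 175 exp 251 276 110 174
top fit [ 614.  -164.8] 0.034 bbox 362 406 160 203 exp 363 407 161 204
```

View pics/f.png

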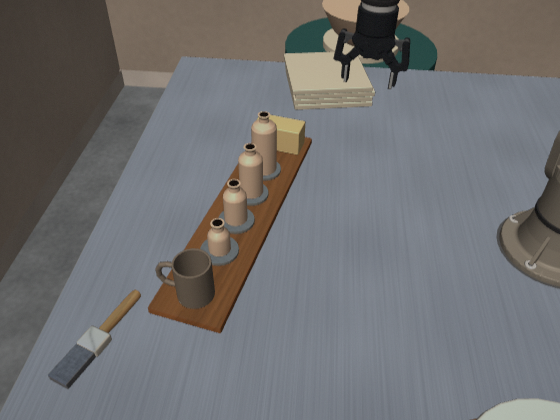

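The picture shows the vases upright on their discs: d at (264,147) by the brick, then c (251,173), b (235,204) and a (219,238) by the mug. The fits are within about 2 mm of centre, and the mug has not moved.

```bash
python3 -c "
from workcell import r
print(r.close_job())"
```

```text
the job is handed in; nothing more can be done
None
```

The job is handed in: all four vases stand upright on their discs, tallest by the firebrick down to shortest by the mug, each within about 2 mm of centre (one side-view fit of the second tallest read about 3 mm), with the mug left where it stood.

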